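# Lock up three printing blocks with four clicks of the ratchet

## Robot

A 7-joint arm with a two-finger parallel gripper is mounted at the origin on the work surface. World frame = base frame: x ahead of the robot, y to its left, z up, the work surface at z = 0. Lengths are in m, angles in rad, forces in N, time in s.
With the tool pointing down it reaches from about 0.425 to 0.875 m from the base axis. Payload 4.7 kg.
Tool frame: the origin (TCP) lies midway between the tips of the shut fingers; the grasp point (between the pads) lies 19 mm behind it; z points along the fingers, y is the direction in which the jaws open and shut (so a half turn about z gives the same grasp; the last joint's range is limited). The gripper opens to 85 mm and grips with 20 to 120 N. Pads are 22 mm wide; open, the fingers measure 114 mm over their backs; the gripper's body (76 mm by 85 mm) begins 54 mm behind the grasp point. The pads swing forward as they close: fully open they stand 13 mm farther back than shut.
Start: joints at [1.251, 0.321, -0.07, 1.45, 0.023, 1.371, -0.057], TCP at [0.213, -0.614, 0.231] pointing down, gripper open.
Joint ranges: [-2.86, 2.86], [-0.3, 2.09], [-1.38, 1.24], [0.06, 2.45], [-1.56, 4.7], [0.09, 2.05], [-2.69, 2.69]. Speed limits (rad/s): [2.57, 2.57, 3.14, 3.14, 3.14, 3.14, 3.14].

## Interface

Orientations are given as a unit quaternion [w, x, y, z].
In Python, from station import env gives the robot as it stands. Calls block until the motion is done:
- env.movep(position, orientation): joint-space move of the TCP to a pose.
- env.movel(position, frame=None, rate=0.15, f_stop=None): straight line of the TCP; frame=None keeps the orientation; rate is the mean speed in m/s. With f_stop (N) it stops when the force on the tool has changed by that much, and returns True; else False.
- env.move_j(angles): joint-space move.
- env.grip(opening, grip_force=None): finger opening in m; grip_force is the grip in N (None keeps the last); returns when the fingers have stopped.
- env.dwell(seconds).
- env.inverse_kinematics(position, orientation): joint angles nearest the present ones, or None.
- env.get_state(): the state.
- env.camera(name): name is "side" or "top"; returns (picture, depth): 400x640x3 uint8, red, green, blue; 400x640 float32, m along the optical axis (not along the pixel's ray), 0 where there is no reading.
- env.camera_model(name): a dict with "camera_matrix" (3x3 intrinsics, pixels), "world_from_camera" (4x4, takes a point from camera to world coordinates). Camera axes: x right, y up, looking along -z (the intrinsics and any distortion apply to the point x, -y, -z); pixel columns grow to the right and rows downward; lengths in m; the calibration is good to about 2 mm. A picture is of the moment at which its call begins. camera_model takes no time and is no camera call.
A pose or a line that the arm cannot do raises env.PlanningError and nothing moves.
- env.sign_off(): hands the job in, once; it reports no verdict.
The state is a dict: "time": time; "joint_pos": joint angles; "qd": joint speeds; "joint_efforts": joint torques, N m; "tcp_pos": TCP position; "tcp_rot": TCP orientation; "force": force on the tool from outside, world axes, zero at the start; "ft_torque": the same for the moment, N m; "grip_width": finger opening in m.
Only numpy, scipy, OpenCV 4.12 (cv2) and the standard library are available. Lean on these libraries where they do the work, as an engineer would, in place of code of your own. Each camera call takes 0.05 s, during which the arm holds its last target.

## Task

Stand three of the five wood blocks from the mat upright in a row on the clamp's bed, between the fence and the sprung pad, with their broad faces towards the fence and the pad, and leave the other two blocks where they lie. Then take the upright handle of the ratchet lever and swing it clockwise, towards the robot's side, exactly four clicks and not as far as the fifth, so that the pad presses the row against the fence. Finish still gripping the handle there: do not let go of it, and leave the jar, the dabber and the brush alone.

Things in the scene. Friction and masses are not known exactly. Their poses are not given: they have to be found in the camera images.
- clamp: Steel lock-up clamp fixed to the table, base 100 x 250 mm. Origin at table level under the bed, near its middle. z up, +y towards the fence, -y towards the pad, housing and lever. The flat bed is 6 mm above the table. A low rail along each side (top 12 mm above the table) has its inner face at x = -28 or +28 mm. Grey housing y = -92 to -152 mm, 48 mm high, toothed wheel on it up to 58 mm.
- fence_face (a point): Middle of the fence's face towards the bed, at the bed's surface (clamp y = +67 mm). The fence is a plate 42 mm high above the table.
- pad_face (a point): Middle of the sprung pad's face towards the bed, at the bed's surface; clamp y = -58.5 mm when the lever reads 0. Pad 52 mm wide, top 42 mm above the table. It moves to clamp +y by 50 mm per rad of lever. Three blocks fill 84 mm; after the fourth click the pad presses them on the fence with 1 to 4 N.
- pivot (a point): Lever's vertical pivot axis, at clamp x = 0, y = -122 mm, 48 mm above the table.
- lever (a joint): Lever angle, rad; grows clockwise seen from above; stop at 1.15. Starts at rest at 0 to 0.10, in free play before the first tooth. Clicks 1 to 5 are complete at 0.30, 0.48, 0.66, 0.84, 1.02 (within 0.03). Before each, the push at the handle climbs to 4 to 8 N, eases over the tooth crest (last 0.07 rad), then drops to 2 N or less. One-way: no going back past a click. No return spring.
- handle: Upright round wooden handle on the lever's end, 22 mm diameter, 50 mm high, turning freely about its vertical axis. Origin at its centre, 95 mm above the table; the lever arm's top is right under it at 69 mm. It runs on a circle of radius 100 mm about the pivot: in the clamp's frame x = 100 sin(0.5 - q), y = -122 - 100 cos(0.5 - q) mm at lever angle q.
- pad (a joint): How far the sprung pad is pushed in by the blocks, m: 0 when it touches nothing, at most 0.0115; spring 400 N/m. Above 0.0005 the row is clamped.
- mat: Dark woven mat, 200 x 250 mm, 4 mm thick, fixed, origin at the middle of its underside, z up. The five blocks stand on it.
- block0_center (a point): Plain wood block, 46 mm (its x) by 28 mm (its y) by 40 mm high (its z), about 36 g, standing on the mat. The five are alike. This point is its centre, 20 mm above its underside. The broad faces are those 28 mm apart; in the clamp its x lies along the clamp's x, either way round.
- block1_center (a point): Plain wood block, 46 mm (its x) by 28 mm (its y) by 40 mm high (its z), about 36 g, standing on the mat. The five are alike. This point is its centre, 20 mm above its underside. The broad faces are those 28 mm apart; in the clamp its x lies along the clamp's x, either way round.
- block2_center (a point): Plain wood block, 46 mm (its x) by 28 mm (its y) by 40 mm high (its z), about 36 g, standing on the mat. The five are alike. This point is its centre, 20 mm above its underside. The broad faces are those 28 mm apart; in the clamp its x lies along the clamp's x, either way round.
- block3_center (a point): Plain wood block, 46 mm (its x) by 28 mm (its y) by 40 mm high (its z), about 36 g, standing on the mat. The five are alike. This point is its centre, 20 mm above its underside. The broad faces are those 28 mm apart; in the clamp its x lies along the clamp's x, either way round.
- block4_center (a point): Plain wood block, 46 mm (its x) by 28 mm (its y) by 40 mm high (its z), about 36 g, standing on the mat. The five are alike. This point is its centre, 20 mm above its underside. The broad faces are those 28 mm apart; in the clamp its x lies along the clamp's x, either way round.
- jar: Bystander: closed glass jar, 56 mm diameter, 65 mm high, origin under its centre. Leave alone.
- dabber: Bystander: dark wooden ink dabber standing on its 62 mm wide round head, handle up, 118 mm high, origin under its centre. Leave alone.
- brush: Bystander: brush lying on the table. Leave alone.
There are look-alikes about, which are no part of the job. What is shaped like the part that bears block3_center but green or orange is not meant.

How it is judged:
By the outcome, as a careful person would: the job done as asked, in the order asked, and still so for the second after the job is handed in, while the arm keeps its last pose, push and grip.
It also fails if it takes over 72 s, if anything falls off the work surface, if the arm or the gripper's body presses on something with over 40 N, if the wrist force passes 120 N, or if a joint passes its speed limit or range.

## Working session

There is one attempt and no reset: what is moved stays moved. The work goes in short steps, each a Python script; the robot and the scene stay as the last script left them, time stands still between calls to the robot, and variables do not carry over. Pictures are saved under pics/ and viewed, and the job is handed in when it is done.

```bash
ls; mkdir -p pics; python3 - <<'E'
from station import env
import cv2,numpy as np
s=env.get_state();print(s['time'],s['tcp_pos'],s['tcp_rot'],s['grip_width'])
for n in ("top","side"):
    p,d=env.camera(n);cv2.imwrite(f"pics/{n}0.png",p[:,:,::-1]);np.save(f"pics/{n}0.npy",d)
    m=env.camera_model(n);print(n,m)
E
```

```text
pics
0.0 [ 0.21274667 -0.61360995  0.23021402] [-9.55745712e-04  9.86101480e-01  1.66141231e-01 -2.19084455e-04] 0.08524175421624684
top {'camera_matrix': array([[430.24200285,   0.        , 319.83331931],
       [  0.        , 430.24200285, 200.31457611],
       [  0.        ,   0.        ,   1.        ]]), 'world_from_camera': array([[-0.01051415,  0.99015888, -0.13955233,  0.45964333],
       [-0.99979286, -0.00797749,  0.0187241 , -0.03180063],
       [ 0.01742656,  0.13972029,  0.99003765,  1.22197237],
       [ 0.        ,  0.        ,  0.        ,  1.        ]])}
side {'camera_matrix': array([[435.50737453,   0.        , 315.46047424],
       [  0.        , 435.50737453, 200.21457564],
       [  0.        ,   0.        ,   1.        ]]), 'world_from_camera': array([[-0.99662473,  0.05935807, -0.05670767,  0.52274   ],
       [-0.08108903, -0.60415298,  0.79273182,  0.8513716 ],
       [ 0.01279493,  0.79465451,  0.60692709,  0.76914202],
       [ 0.        ,  0.        ,  0.        ,  1.        ]])}
```

View pics/top0.png

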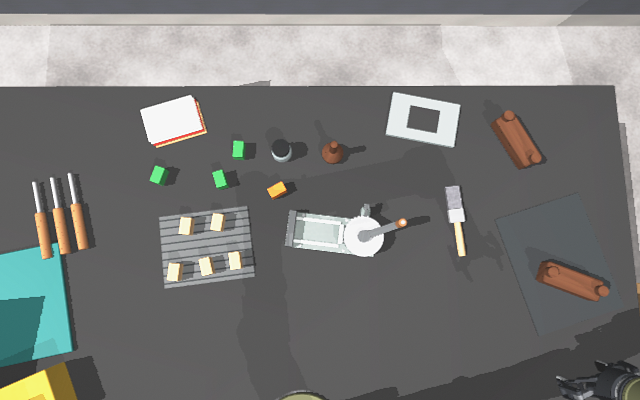

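View pics/side0.png

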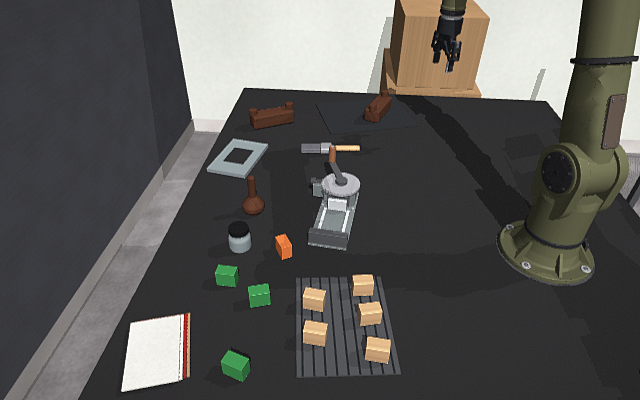

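```bash
cat > h.py <<'E'
import cv2,numpy as np
from station import env
def pts(n,d):
    m=env.camera_model(n);K=m['camera_matrix'];T=m['world_from_camera']
    v,u=np.mgrid[0:d.shape[0],0:d.shape[1]]
    x=(u-K[0,2])/K[0,0]*d;y=-(v-K[1,2])/K[1,1]*d
    P=np.stack([x,y,-d],-1)@T[:3,:3].T+T[:3,3];P[d<=0]=np.nan
    return P
def ray(n,uv,z):
    m=env.camera_model(n);K=m['camera_matrix'];T=m['world_from_camera']
    uv=np.atleast_2d(np.asarray(uv,float))
    r=np.c_[(uv[:,0]-K[0,2])/K[0,0],-(uv[:,1]-K[1,2])/K[1,1],-np.ones(len(uv))]@T[:3,:3].T
    o=T[:3,3];return o+r*((z-o[2])/r[:,2])[:,None]
def proj(n,P):
    m=env.camera_model(n);K=m['camera_matrix'];T=m['world_from_camera']
    c=(np.atleast_2d(P)-T[:3,3])@T[:3,:3]
    return np.c_[K[0,0]*c[:,0]/-c[:,2]+K[0,2],K[1,1]*-c[:,1]/-c[:,2]+K[1,2]]
E
python3 - <<'E'
from h import *
a=cv2.imread('pics/top0.png');b=cv2.imread('pics/side0.png')
cv2.imwrite('pics/c1.png',cv2.resize(a[180:300,150:280],None,fx=5,fy=5,interpolation=0)[:600,:800])
cv2.imwrite('pics/c2.png',cv2.resize(a[190:270,275:425],None,fx=5,fy=5,interpolation=0))
cv2.imwrite('pics/c3.png',cv2.resize(b[130:260,270:400],None,fx=4.5,fy=4.5,interpolation=0))
for n in('top','side'):
    im=a if n=='top' else b; hsv=cv2.cvtColor(im,cv2.COLOR_BGR2HSV)
    P=pts(n,np.load(f'pics/{n}0.npy'))
    m=((hsv[...,0]>8)&(hsv[...,0]<25)&(hsv[...,1]>40)&(hsv[...,1]<170)&(hsv[...,2]>150)).astype(np.uint8)
    k,l,st,c=cv2.connectedComponentsWithStats(m,connectivity=4)
    for i in range(1,k):
        if st[i,4]<40: continue
        q=P[l==i]; q=q[q[:,2]>0.038]
        if len(q)<20: continue
        r=cv2.minAreaRect((q[:,:2]*1000).astype(np.float32))
        print(n,c[i].round(0),st[i,4],len(q),'z',np.nanmedian(q[:,2]).round(4),'mid',q[:,:2].mean(0).round(4),np.round(r[0],1),np.round(r[1],1),round(r[2],1))
E
```

```text
top [509. 115.] 60 60 z 0.0693 mid [ 0.8604 -0.5862] [ 860.4 -587. ] [23.4 22.6] 75.1
top [518. 139.] 756 755 z 0.0514 mid [ 0.7941 -0.6167] [ 794.4 -620. ] [155.   55.9] 29.7
top [275. 189.] 156 112 z 0.0405 mid [0.6579 0.0688] [657.7  68. ] [27.8 44.8] 26.9
top [400. 223.] 66 59 z 0.1177 mid [ 0.5552 -0.2605] [ 556.7 -263.6] [18.6 21.3] 45.6
top [571. 281.] 733 729 z 0.0517 mid [ 0.399  -0.7291] [ 400.  -733.1] [155.4  50.6] 70.4
top [603. 291.] 70 69 z 0.0692 mid [ 0.3736 -0.8043] [ 373.9 -803.8] [22.9 22.7] 32.8
side [439.  52.] 6178 3562 z 0.1825 mid [ 0.1036 -1.2755] [  123.  -1282.9] [1410.5  439.8] 74.1
side [363. 285.] 409 201 z 0.042 mid [0.4615 0.1811] [461.8 180.4] [44.5 32.3] 10.2
side [313. 299.] 440 229 z 0.0419 mid [0.5675 0.2322] [567.4 230.8] [30.8 45.6] 79.9
side [370. 313.] 463 245 z 0.0422 mid [0.4476 0.2594] [448.  257.8] [45.4 31.2] 15.4
side [314. 333.] 520 292 z 0.0421 mid [0.5576 0.3182] [558.  317.1] [30.8 45.2] 83.7
side [378. 349.] 561 315 z 0.0424 mid [0.4336 0.3454] [433.6 344.6] [30.  45.7] 86.4
```

View pics/c1.png

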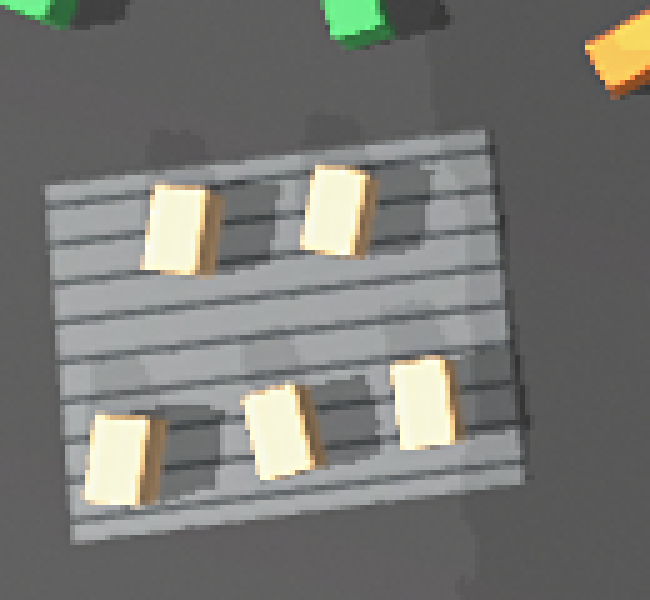

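View pics/c2.png

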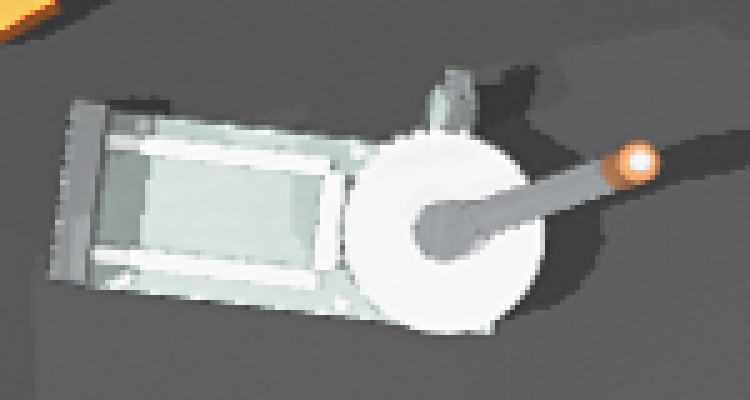

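View pics/c3.png

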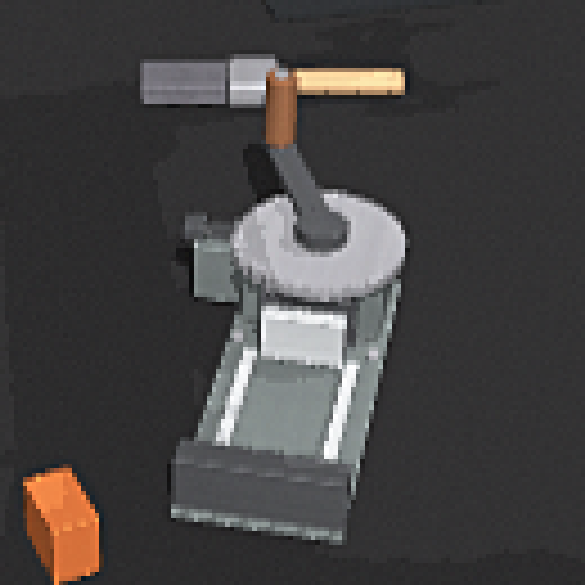

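```bash
python3 - <<'E'
from h import *
a=cv2.imread('pics/top0.png').astype(int); P=pts('top',np.load('pics/top0.npy')); S=pts('side',np.load('pics/side0.npy'))
# blocks: bright top faces
m=((a.min(2)>185)&(a[...,2]-a[...,0]>15)).astype(np.uint8)
m[:, :150]=0;m[:,270:]=0;m[:195]=0
k,l,st,c=cv2.connectedComponentsWithStats(m,connectivity=4)
for i in range(1,k):
    if st[i,4]<60: continue
    v,u=np.where(l==i); w=ray('top',np.c_[u,v],0.044)[:,:2]
    cov=np.cov(w.T);e,V=np.linalg.eigh(cov);ax=V[:,1]
    r=cv2.minAreaRect((w*1000).astype(np.float32))
    print('blk',c[i].round(1),st[i,4],w.mean(0).round(4),'size',np.sqrt(12*e).round(4),'ang',np.degrees(np.arctan(ax[1]/ax[0])).round(1),'rect',np.round(r[0],1),np.round(r[1],1),round(r[2],1),'z',np.nanmedian(P[...,2][l==i]).round(4))
# clamp layers by height, both clouds
for n,Q in(('top',P),('side',S)):
    box=(Q[...,0]>0.42)&(Q[...,0]<0.68)&(Q[...,1]>-0.35)&(Q[...,1]<0.13)
    for nm,lo,hi in(('wheel',.053,.061),('fence+pad',.038,.045),('arm',.064,.073),('handletop',.114,.124),('rail',.0095,.0145)):
        mk=(box&(Q[...,2]>lo)&(Q[...,2]<hi)).astype(np.uint8)
        k,l,st,c=cv2.connectedComponentsWithStats(mk,connectivity=8)
        for i in range(1,k):
            if st[i,4]<15: continue
            q=Q[l==i]; r=cv2.minAreaRect((q[:,:2]*1000).astype(np.float32))
            print(n,nm,c[i].round(0),st[i,4],'z',np.median(q[:,2]).round(4),'mean',q[:,:2].mean(0).round(4),np.round(r[0],1),np.round(r[1],1),round(r[2],1))
E
```

```text
blk [215.9 221.8] 156 [0.5686 0.2308] size [0.0266 0.0443] ang -9.0 rect [569.  230.9] [26.5 44. ] 80.9 z 0.0436
blk [184.1 225.6] 157 [0.5591 0.317 ] size [0.0266 0.0445] ang -3.6 rect [559.4 317. ] [26.4 45. ] 84.7 z 0.044
blk [233.7 260.5] 168 [0.4633 0.1804] size [0.0273 0.0449] ang 9.5 rect [463.7 180.3] [44.5 27. ] 7.5 z 0.0436
blk [204.6 266.3] 171 [0.4488 0.2583] size [0.0272 0.045 ] ang 13.0 rect [448.9 258.4] [45.  27.3] 13.7 z 0.0437
blk [172.4 271.8] 170 [0.435 0.344] size [0.0267 0.0454] ang -6.2 rect [434.9 344.2] [26.5 44.8] 82.6 z 0.0435
top wheel [362. 235.] 965 z 0.0576 mean [ 0.5272 -0.166 ] [ 534.2 -164.9] [128.  106.9] 29.0
top fence+pad [276. 189.] 124 z 0.0406 mean [0.6586 0.0674] [657.9  67.5] [28.  45.7] 26.9
top fence+pad [290. 228.] 234 z 0.0415 mean [0.5512 0.0277] [550.5  27.9] [20.1 99.8] 82.6
top fence+pad [340. 234.] 65 z 0.0412 mean [ 0.5323 -0.109 ] [ 532.8 -109. ] [10.1 50.6] 82.5
top arm [375. 232.] 321 z 0.0688 mean [ 0.5358 -0.2019] [ 536.5 -206.7] [ 31.2 111.7] 17.7
top handletop [402. 222.] 51 z 0.119 mean [ 0.5564 -0.2636] [ 556.7 -263.8] [18.
[... 654 characters left out ...]
328. 233.] 201 z 0.0399 mean [0.5486 0.0292] [549.2  28.9] [23.  99.3] 83.3
side fence+pad [284. 245.] 21 z 0.0389 mean [0.6536 0.0832] [654.   80.3] [13.7 25. ] 30.9
side arm [337. 173.] 171 z 0.0671 mean [ 0.5358 -0.2015] [ 534.2 -208.6] [ 31.4 116.6] 15.1
side handletop [332. 147.] 25 z 0.1174 mean [ 0.5564 -0.262 ] [ 557.3 -263.4] [21.8 19.4] 54.8
side rail [323. 215.] 25 z 0.0106 mean [ 0.5681 -0.0744] [567.7 -77.8] [55.6  7.9] 82.0
side rail [346. 218.] 19 z 0.0102 mean [ 0.5036 -0.0669] [504.6 -65.9] [44.7  7.4] 83.3
side rail [330. 243.] 51 z 0.0114 mean [0.5434 0.0381] [544.5  37.7] [ 5.8 82.4] 82.6
side rail [286. 254.] 16 z 0.012 mean [0.6483 0.0881] [647.3  87.7] [25.4  5.2] 23.3
```

```bash
python3 - <<'E'
from h import *
P=pts('top',np.load('pics/top0.npy')); S=pts('side',np.load('pics/side0.npy'))
th=np.radians(-7.5)
for n,Q in(('top',P),('side',S)):
    box=(Q[...,0]>0.42)&(Q[...,0]<0.68)&(Q[...,1]>-0.35)&(Q[...,1]<0.06)
    Q=Q[box]
    fe=Q[(Q[:,2]>.039)&(Q[:,2]<.044)&(Q[:,1]>0)]; pa=Q[(Q[:,2]>.038)&(Q[:,2]<.044)&(Q[:,1]<-.09)&(Q[:,1]>-.13)&(abs(Q[:,0]-.532)<.04)]
    for nm,g in(('fence',fe),('pad',pa)):
        sl=np.polyfit(g[:,0],g[:,1],1)[0]; print(n,nm,'angle',np.degrees(np.arctan(sl)).round(2),g.mean(0).round(4))
    R=np.array([[np.cos(th),-np.sin(th)],[np.sin(th),np.cos(th)]])
    f=lambda g:(g[:,:2]-[.5325,-.109])@R
    for nm,g in(('fence',fe),('pad',pa)):
        w=f(g); print('  local x',np.percentile(w[:,0],[1,50,99]).round(4),'y',np.percentile(w[:,1],[2,50,98]).round(4))
    for nm,sel in (('wheel',(Q[:,2]>.053)&(Q[:,2]<.061)),):
        w=Q[sel][:,:2]
        w=w[np.linalg.norm(w-[.53,-.166],axis=1)<.07]
        hull=cv2.convexHull((w*1000).astype(np.float32)); (cx,cy),r=cv2.minEnclosingCircle(hull)
        print('  wheel',cx,cy,r, f(np.array([[cx/1e3,cy/1e3]])))
    w=f(Q[(Q[:,2]>.0095)&(Q[:,2]<.0145)]); 
    for s in(1,-1):
        t=w[(abs(w[:,0]*s-.032)<.01)&(w[:,1]>.02)&(w[:,1]<.1)]; 
        if len(t)>10: print('  rail',s,np.percentile(t[:,0],[5,50,95]).round(4),len(t))
E
```

```text
top fence angle 7.01 [0.5677 0.0316 0.0415]
top pad angle -7.35 [ 0.532 -0.109  0.041]
  local x [-0.0492  0.0095  0.1205] y [0.1288 0.1399 0.1826]
  local x [-0.0249 -0.0002  0.0252] y [-0.0051 -0.0001  0.0049]
  wheel 534.1121215820312 -170.2227783203125 62.8393440246582 [[ 0.00958951 -0.06048858]]
  rail 1 [0.0282 0.0325 0.0376] 69
  rail -1 [-0.0383 -0.0322 -0.0283] 61
side fence angle 0.51 [0.5533 0.0299 0.0403]
side pad angle -0.26 [ 0.5303 -0.1128  0.0397]
  local x [-0.0493  0.      0.1111] y [0.1299 0.1388 0.1787]
  local x [-0.0289 -0.0017  0.0245] y [-0.0194 -0.0008  0.0072]
  wheel 534.4385375976562 -168.74313354492188 64.1621322631836 [[ 0.00972    -0.05897899]]
  rail 1 [0.027  0.0309 0.0341] 35
  rail -1 [-0.0369 -0.0344 -0.03  ] 30
```

```bash
cat >> h.py <<'E'
from scipy.spatial.transform import Rotation as Ro
O=np.array([.5404,-.0487]); TH=np.radians(-7.5); X=np.array([np.cos(TH),np.sin(TH)]);Y=np.array([-np.sin(TH),np.cos(TH)])
def cl(x,y): return O+X*x+Y*y
def quat(phi):
    c,s=np.cos(phi),np.sin(phi)
    q=Ro.from_matrix(np.array([[-s,c,0],[c,s,0],[0,0,-1.]]).T if False else np.column_stack([[-s,c,0],[c,s,0],[0,0,-1.]])).as_quat()
    return np.array([q[3],q[0],q[1],q[2]])
BL=[(.5684,.2308,np.radians(-9.0)),(.4630,.1804,np.radians(8.8)),(.4486,.2583,np.radians(13.3))]
SLOT=[.049,.018,-.013]
def hpos(q): return cl(.1*np.sin(.5-q),-.122-.1*np.cos(.5-q))
E
python3 - <<'E'
from h import *
for off in(0,np.pi):
  for b,s in zip(BL,SLOT):
    for p,ph in((b[:2],b[2]),(cl(0,s),TH)):
      for z in(.011,.13):
        j=env.inverse_kinematics([*p,z],quat(ph+off)); print(off,np.round(p,3),z,None if j is None else np.round(j,2))
  for q in(.04,.9):
     j=env.inverse_kinematics([*hpos(q),.08],quat(TH+off)); print('h',hpos(q).round(3),None if j is None else np.round(j,2))
E
```

```text
0 [0.568 0.231] 0.011 [ 0.26  0.62 -0.88  1.74  0.54  1.05 -0.97]
0 [0.568 0.231] 0.13 [ 0.49  0.67 -1.27  1.64  0.65  1.33 -1.05]
0 [ 0.547 -0.   ] 0.011 [ 0.65  0.45 -0.82  1.91  0.4   0.96 -0.49]
0 [ 0.547 -0.   ] 0.13 [ 0.68  0.27 -0.83  1.81  0.22  1.15 -0.35]
0 [0.463 0.18 ] 0.011 [ 0.36  0.36 -0.88  2.02  0.35  0.91 -0.55]
0 [0.463 0.18 ] 0.13 [ 0.74  0.29 -1.3   1.92  0.31  1.16 -0.51]
0 [ 0.543 -0.031] 0.011 [ 0.64  0.42 -0.73  1.92  0.34  0.94 -0.39]
0 [ 0.543 -0.031] 0.13 [ 0.69  0.25 -0.76  1.82  0.19  1.15 -0.27]
0 [0.449 0.258] 0.011 [ 0.3   0.47 -1.01  1.97  0.49  0.97 -0.72]
0 [0.449 0.258] 0.13 [ 0.33  0.24 -1.    1.88  0.22  1.14 -0.51]
0 [ 0.539 -0.062] 0.011 [ 0.65  0.39 -0.67  1.92  0.3   0.93 -0.3 ]
0 [ 0.539 -0.062] 0.13 [ 0.7   0.23 -0.71  1.83  0.17  1.14 -0.2 ]
h [ 0.557 -0.264] [ 0.83  0.42 -0.53  1.69  0.23  1.1   0.1 ]
h [ 0.474 -0.256] [ 0.89  0.25 -0.5   1.89  0.14  1.04  0.2 ]
3.141592653589793 [0.568 0.231] 0.011 [ 0.44  0.81 -1.18  1.73  0.81  1.18  2.  ]
3.141592653589793 [0.568 0.231] 0.13 [ 0.45  0.6  -1.18  1.64  0.57  1.29  2.15]
3.1415926535897
[... 196 characters left out ...]
  0.51 -1.17  2.02  0.57  0.99  2.42]
3.141592653589793 [0.463 0.18 ] 0.13 [ 0.74  0.29 -1.3   1.92  0.31  1.16  2.63]
3.141592653589793 [ 0.543 -0.031] 0.011 [ 0.96  0.64 -1.18  1.91  0.68  1.07  2.51]
3.141592653589793 [ 0.543 -0.031] 0.13 [ 1.08  0.49 -1.31  1.81  0.5   1.24  2.63]
3.141592653589793 [0.449 0.258] 0.011 [ 0.41  0.57 -1.18  1.97  0.63  1.03  2.32]
3.141592653589793 [0.449 0.258] 0.13 [ 0.46  0.31 -1.17  1.87  0.31  1.16  2.56]
3.141592653589793 [ 0.539 -0.062] 0.011 [ 1.02  0.64 -1.18  1.91  0.68  1.07  2.56]
3.141592653589793 [ 0.539 -0.062] 0.13 None
h [ 0.557 -0.264] [-0.41  0.58  1.07  1.74 -0.55  1.16 -2.45]
h [ 0.474 -0.256] [-0.47  0.36  1.07  1.93 -0.36  1.06 -2.51]
```

```bash
cat >> h.py <<'E'
def pick(i,zt=.16):
    b=BL[i];q=quat(b[2])
    env.movep([b[0],b[1],zt],q)
    env.movel([b[0],b[1],.05],rate=.25)
    env.movel([b[0],b[1],.011],rate=.12)
    env.grip(.04,30)
    s=env.get_state();print('grip',s['grip_width'],s['time'],s['tcp_pos'])
    env.movel([b[0],b[1],.10],rate=.25)
def place(i):
    p=cl(0,SLOT[i]);q=quat(TH)
    env.movep([*p,.09],q)
    env.movel([*p,.035],rate=.2)
    hit=env.movel([*p,.0128],rate=.05,f_stop=6)
    s=env.get_state();print('placed',hit,s['tcp_pos'],s['force'],s['time'])
    env.grip(.060)
    env.movel([*p,.09],rate=.25)
def snap(tag,top=None,side=None):
    for n,c in(('top',top),('side',side)):
        if c is None: continue
        p,d=env.camera(n);np.save(f'pics/{n}{tag}.npy',d);cv2.imwrite(f'pics/{n}{tag}_full.png',p[:,:,::-1])
        u0,u1,v0,v1=c;f=min(800/(u1-u0),600/(v1-v0));cv2.imwrite(f'pics/{n}{tag}.png',cv2.resize(p[v0:v1,u0:u1,::-1],None,fx=f,fy=f,interpolation=0))
E
python3 - <<'E'
from h import *
pick(0)
s=env.get_state();print(s['grip_width'],s['time'])
snap('1',side=(220,440,130,390))
E
```

```text
grip 0.04551187458692126 4.8333 [0.56890851 0.23109307 0.01172697]
0.04533120862789698 5.3417
```

View pics/side1.png

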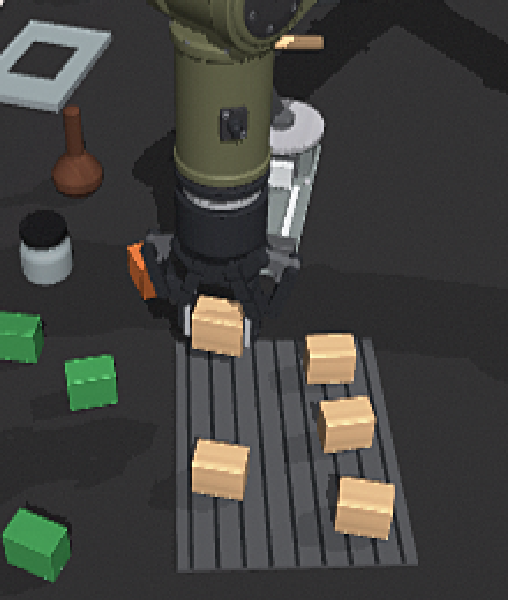

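The side view shows the first block held squarely between the pads, in the crop at (218,325). The other four blocks haven't moved. Next I'll place it.

```bash
python3 - <<'E'
from h import *
place(0)
p=BL[1]; env.movep([p[0],p[1],.16],quat(p[2]))
snap('2',top=(270,430,180,280),side=(270,400,130,260))
print(env.get_state()['time'])
E
```

```text
placed True [ 5.46816367e-01 -3.93462977e-04  1.35273294e-02] [ 0.17101187 -0.49506133  2.61112138] 7.1917
8.8917
```

View pics/top2.png

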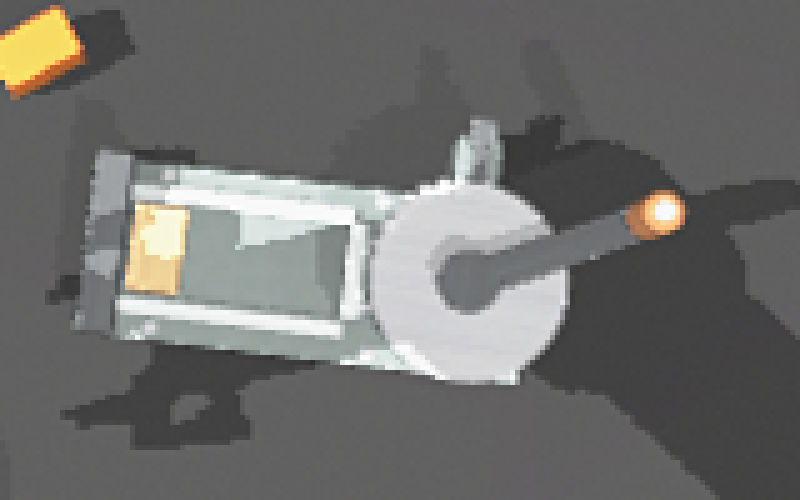

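View pics/side2.png

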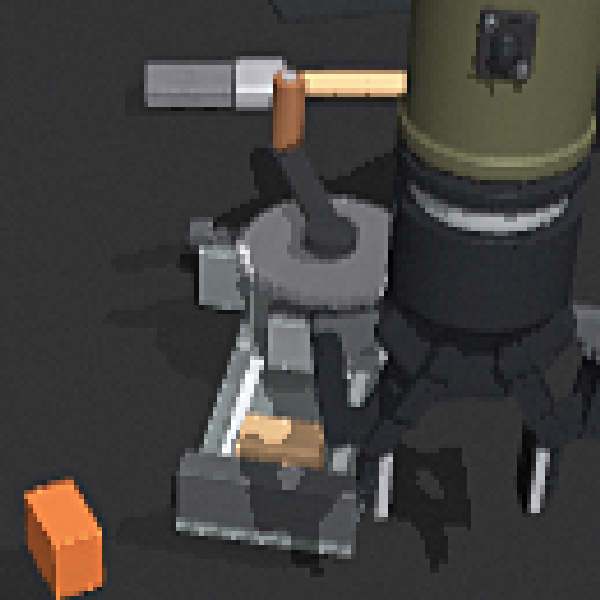

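The top view shows the first block at crop (158,250), square against the fence and between the rails. The handle hasn't moved. Now the next two.

```bash
python3 - <<'E'
from h import *
pick(1);place(1);pick(2);place(2)
env.movep([.43,-.20,.25],quat(TH))
snap('3',top=(270,430,180,280),side=(220,440,130,390))
d=np.load('pics/top3.npy');P=pts('top',d);a=cv2.imread('pics/top3_full.png').astype(int)
q=P.reshape(-1,3);w=np.c_[(q[:,:2]-O)@np.column_stack([X,Y]),q[:,2]]
for lo in np.arange(-.07,.08,.004):
    t=w[(abs(w[:,0])<.02)&(w[:,1]>lo)&(w[:,1]<=lo+.004)]; print(round(lo+.002,3),len(t),np.nanmedian(t[:,2]).round(4) if len(t) else '',end=' | ')
print(env.get_state()['time'],env.get_state()['force'])
E
```

```text
grip 0.04565019919112655 10.475 [0.46412322 0.18090887 0.0122719 ]
placed True [ 0.54288207 -0.03097329  0.01362544] [-0.87809032 -0.45674168  3.21088525] 12.7583
grip 0.045734976540535 16.0333 [0.44950542 0.25900263 0.01218737]
placed True [ 0.53903592 -0.0617217   0.01347465] [1.08309847 0.11185556 3.64301937] 18.6833
-0.068 21 0.0286 | -0.064 21 0.0424 | -0.06 23 0.0415 | -0.056 29 0.0277 | -0.052 20 0.0063 | -0.048 21 0.0048 | -0.044 19 0.0055 | -0.04 22 0.0056 | -0.036 18 0.0051 | -0.032 21 0.0062 | -0.028 14 0.0436 | -0.024 22 0.0455 | -0.02 21 0.0456 | -0.016 23 0.0453 | -0.012 20 0.0454 | -0.008 22 0.0459 | -0.004 21 0.0462 | 0.0 23 0.0395 | 0.004 20 0.0453 | 0.008 21 0.0462 | 0.012 22 0.0455 | 0.016 20 0.0451 | 0.02 22 0.0446 | 0.024 21 0.0458 | 0.028 23 0.0469 | 0.032 17 0.0087 | 0.036 26 0.0411 | 0.04 19 0.0451 | 0.044 21 0.0457 | 0.048 23 0.0458 | 0.052 23 0.046 | 0.056 20 0.0454 | 0.06 19 0.0451 | 0.064 11 0.0443 | 0.068 30 0.0344 | 0.072 21 0.041 | 0.076 23 0.0424 | 0.08 19 0.0423 | 20.475 [-0.51870895  0.51416683  0.8652136 ]
```

View pics/top3.png

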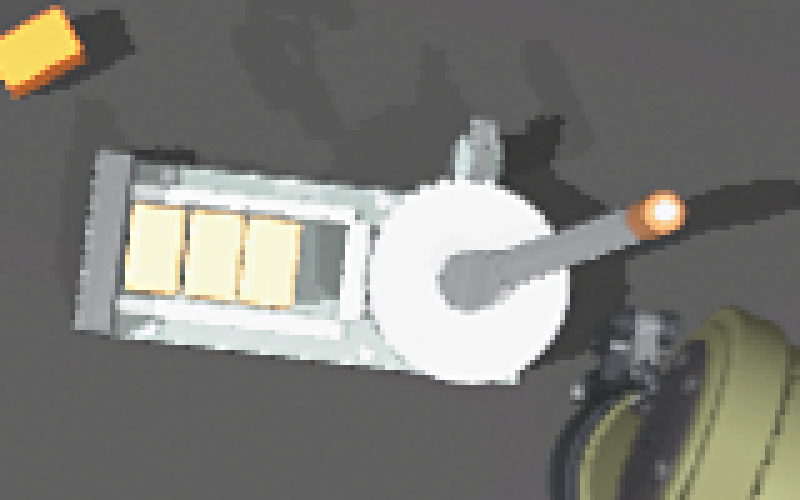

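View pics/side3.png

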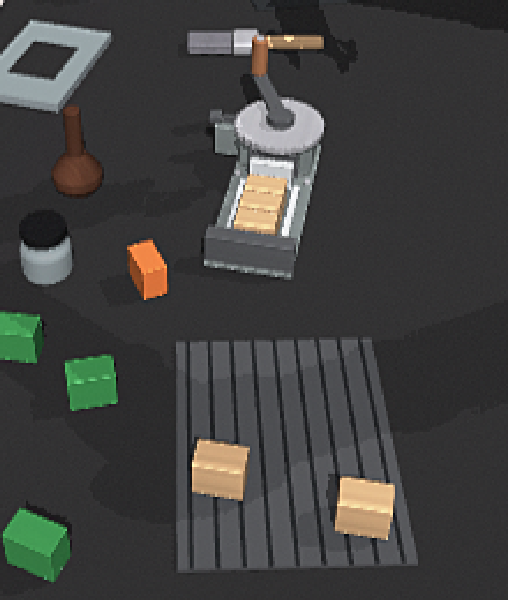

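The top view shows three blocks in a row at crop (154,248), (213,255) and (272,262), with tops at z≈0.0455 (0.046 expected), so all are seated. The remaining two blocks are still on the mat, at side crop (220,470) and (365,507). Now the handle.

```bash
cat >> h.py <<'E'
def qof(p):
    l=np.array([(p[:2]-O)@X,(p[:2]-O)@Y+.122]); return .5-np.arctan2(l[0],-l[1]),np.hypot(*l)
def step(q,rate=.04,f=None):
    h=env.movel([*hpos(q),.077],rate=rate,f_stop=f)
    s=env.get_state();qa,r=qof(s['tcp_pos']);a=.5-qa
    t=-(X*np.cos(a)+Y*np.sin(a)); rad=X*np.sin(a)-Y*np.cos(a)
    print(f"cmd {q:.3f} q {qa:.3f} r {r:.4f} Ft {s['force'][:2]@t:.2f} Fr {s['force'][:2]@rad:.2f} Fz {s['force'][2]:.2f} w {s['grip_width']:.4f} t {s['time']:.2f}")
    return qa,s['force'][:2]@t
E
python3 - <<'E'
from h import *
p=hpos(.04);print(p)
env.movep([*p,.20],quat(TH))
env.movel([*p,.14],rate=.2)
print(env.movel([*p,.077],rate=.1,f_stop=8))
env.grip(.015,60)
step(.04)
for q in np.arange(.06,.36,.02): step(q)
E
```

```text
[ 0.55679498 -0.26428962]
False
cmd 0.040 q 0.036 r 0.1004 Ft -0.38 Fr 1.21 Fz 5.12 w 0.0206 t 23.04
cmd 0.060 q 0.055 r 0.1004 Ft 0.32 Fr 1.57 Fz 5.70 w 0.0209 t 23.29
cmd 0.080 q 0.076 r 0.1003 Ft -0.51 Fr 0.72 Fz 5.53 w 0.0207 t 23.54
cmd 0.100 q 0.095 r 0.1003 Ft -1.49 Fr 1.35 Fz 6.99 w 0.0205 t 23.79
cmd 0.120 q 0.110 r 0.1003 Ft -3.36 Fr 0.33 Fz 6.15 w 0.0204 t 24.04
cmd 0.140 q 0.129 r 0.1002 Ft -3.80 Fr 0.56 Fz 5.81 w 0.0206 t 24.29
cmd 0.160 q 0.149 r 0.1002 Ft -3.82 Fr 1.32 Fz 5.57 w 0.0200 t 24.54
cmd 0.180 q 0.170 r 0.1002 Ft -3.29 Fr 0.88 Fz 5.75 w 0.0204 t 24.79
cmd 0.200 q 0.186 r 0.1001 Ft -4.09 Fr 0.34 Fz 4.77 w 0.0204 t 25.04
cmd 0.220 q 0.213 r 0.1001 Ft -2.72 Fr -0.15 Fz 6.20 w 0.0208 t 25.29
cmd 0.240 q 0.242 r 0.1001 Ft -0.81 Fr -0.37 Fz 7.64 w 0.0208 t 25.54
cmd 0.260 q 0.271 r 0.1001 Ft 1.78 Fr -1.08 Fz 9.42 w 0.0205 t 25.79
cmd 0.280 q 0.282 r 0.1000 Ft -0.68 Fr -0.60 Fz 8.11 w 0.0209 t 26.04
cmd 0.300 q 0.296 r 0.1000 Ft -2.27 Fr 0.44 Fz 6.80 w 0.0205 t 26.29
cmd 0.320 q 0.315 r 0.1000 Ft -2.84 Fr 0.45 Fz 6.11 w 0.0204 t 26.54
cmd 0.340 q 0.332 r 0.0999 Ft -3.94 Fr 0.28 Fz 6.42 w 0.0206 t 26.79
```

```bash
python3 - <<'E'
from h import *
for q in np.arange(.36,.77,.02): step(q)
E
```

```text
cmd 0.360 q 0.350 r 0.0999 Ft -3.07 Fr 0.77 Fz 5.67 w 0.0207 t 27.04
cmd 0.380 q 0.370 r 0.0998 Ft -3.74 Fr -0.42 Fz 6.12 w 0.0205 t 27.29
cmd 0.400 q 0.394 r 0.0998 Ft -3.86 Fr -0.66 Fz 7.15 w 0.0209 t 27.54
cmd 0.420 q 0.423 r 0.0998 Ft -0.13 Fr -1.14 Fz 8.37 w 0.0209 t 27.79
cmd 0.440 q 0.451 r 0.0998 Ft 2.20 Fr -1.70 Fz 9.42 w 0.0205 t 28.04
cmd 0.460 q 0.461 r 0.0997 Ft -1.17 Fr -0.66 Fz 8.24 w 0.0208 t 28.29
cmd 0.480 q 0.475 r 0.0997 Ft -2.12 Fr -0.49 Fz 6.65 w 0.0208 t 28.54
cmd 0.500 q 0.493 r 0.0997 Ft -2.18 Fr -0.47 Fz 7.25 w 0.0206 t 28.79
cmd 0.520 q 0.513 r 0.0997 Ft -2.91 Fr -1.14 Fz 6.82 w 0.0209 t 29.04
cmd 0.540 q 0.531 r 0.0996 Ft -3.39 Fr -1.20 Fz 7.15 w 0.0209 t 29.29
cmd 0.560 q 0.548 r 0.0995 Ft -4.74 Fr -1.77 Fz 5.11 w 0.0208 t 29.54
cmd 0.580 q 0.573 r 0.0995 Ft -2.95 Fr -1.32 Fz 7.52 w 0.0205 t 29.79
cmd 0.600 q 0.600 r 0.0995 Ft -0.64 Fr -1.27 Fz 7.85 w 0.0207 t 30.04
cmd 0.620 q 0.631 r 0.0995 Ft 2.59 Fr -2.65 Fz 11.13 w 0.0205 t 30.29
cmd 0.640 q 0.641 r 0.0995 Ft -0.75 Fr -0.98 Fz 7.92 w 0.0204 t 30.54
cmd 0.660 q 0.655 r 0.0994 Ft -2.54 Fr -1.32 Fz 7.22 w 0.0206 t 30.79
cmd 0.680 q 0.673 r 0.0994 Ft -3.50 Fr -2.20 Fz 6.54 w 0.0207 t 31.04
cmd 0.700 q 0.692 r 0.0993 Ft -2.62 Fr -2.02 Fz 6.27 w 0.0207 t 31.29
cmd 0.720 q 0.711 r 0.0993 Ft -4.00 Fr -1.83 Fz 6.45 w 0.0204 t 31.54
cmd 0.740 q 0.727 r 0.0993 Ft -4.69 Fr -1.57 Fz 5.54 w 0.0209 t 31.79
cmd 0.760 q 0.751 r 0.0992 Ft -3.73 Fr -2.15 Fz 6.40 w 0.0206 t 32.04
```

```bash
python3 - <<'E'
from h import *
for q in np.arange(.78,.87,.02): step(q)
env.dwell(.3)
snap('4',top=(270,430,180,280),side=(270,400,110,260))
step(.86)
d=np.load('pics/top4.npy');q=pts('top',d).reshape(-1,3);w=np.c_[(q[:,:2]-O)@np.column_stack([X,Y]),q[:,2]]
for lo in np.arange(-.045,.078,.003):
    t=w[(abs(w[:,0])<.02)&(w[:,1]>lo)&(w[:,1]<=lo+.003)]; print(round(lo*1e3+1.5,1),np.nanmedian(t[:,2]).round(4) if len(t) else '',end=' | ')
E
```

```text
cmd 0.780 q 0.779 r 0.0993 Ft -0.78 Fr -2.09 Fz 7.09 w 0.0208 t 32.29
cmd 0.800 q 0.812 r 0.0993 Ft 3.04 Fr -1.14 Fz 10.67 w 0.0205 t 32.54
cmd 0.820 q 0.821 r 0.0992 Ft -0.81 Fr -2.08 Fz 8.19 w 0.0205 t 32.79
cmd 0.840 q 0.835 r 0.0992 Ft -2.77 Fr -2.41 Fz 6.69 w 0.0207 t 33.04
cmd 0.860 q 0.853 r 0.0991 Ft -3.23 Fr -3.03 Fz 5.91 w 0.0205 t 33.29
cmd 0.860 q 0.853 r 0.0992 Ft -3.43 Fr -2.41 Fz 6.08 w 0.0206 t 33.94
-43.5 0.0395 | -40.5 0.0427 | -37.5 0.0405 | -34.5 0.0059 | -31.5 0.0066 | -28.5 0.0085 | -25.5 0.0406 | -22.5 0.0412 | -19.5 0.042 | -16.5 0.0447 | -13.5 0.0463 | -10.5 0.0464 | -7.5 0.0456 | -4.5 0.0451 | -1.5 0.0467 | 1.5 0.0458 | 4.5 0.0461 | 7.5 0.0452 | 10.5 0.0454 | 13.5 0.0453 | 16.5 0.0456 | 19.5 0.0463 | 22.5 0.0462 | 25.5 0.0456 | 28.5 0.0447 | 31.5 0.0463 | 34.5 0.0459 | 37.5 0.0452 | 40.5 0.046 | 43.5 0.0466 | 46.5 0.0461 | 49.5 0.0446 | 52.5 0.0462 | 55.5 0.0458 | 58.5 0.0468 | 61.5 0.0452 | 64.5 0.0456 | 67.5 0.0437 | 70.5 0.0416 | 73.5 0.0409 | 76.5 0.0402 |
```

View pics/top4.png

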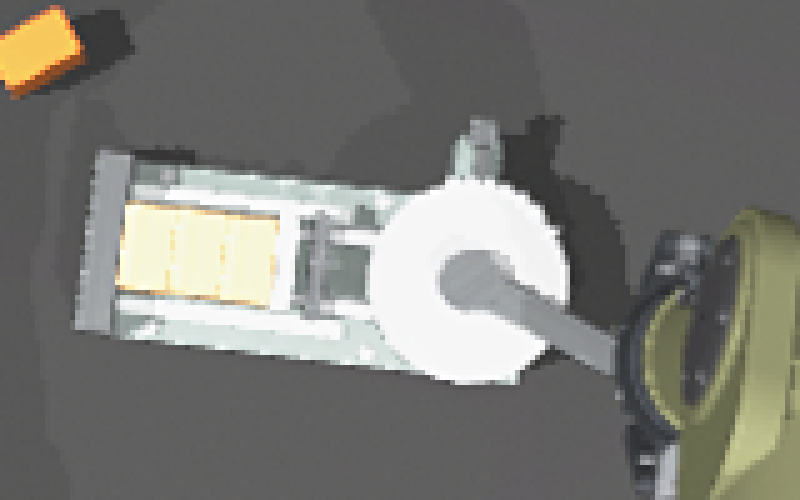

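View pics/side4.png

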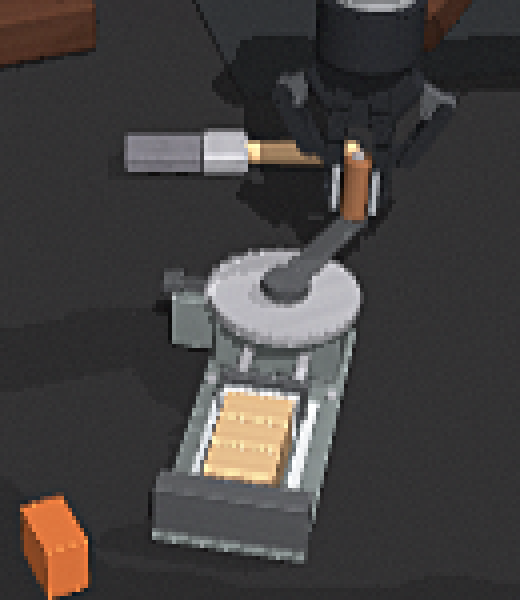

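The top view shows the row with no gaps: fence at crop (112,240), blocks from 118 to 280, pad at (288,258). The lever arm slopes from (478,280) to (610,355), which gives q≈0.88. The side view shows the handle held between the pads at crop (355,185). I felt four peak-and-drop events, and resistance is now building on the fifth tooth, well before its crest. One last hold check before I hand in.

```bash
python3 - <<'E'
from h import *
env.dwell(.5)
s=env.get_state();print(qof(s['tcp_pos']),s['grip_width'],s['force'],np.abs(s['qd']).max(),s['time'])
p,_=env.camera('side');a=cv2.imread('pics/side3_full.png').astype(int);b=p[:,:,::-1].astype(int)
df=np.abs(a-b).sum(2)
for n,(u0,u1,v0,v1) in dict(matblocks=(296,400,310,375),jar=(225,255,218,255),dabber=(238,270,170,218),brush=(298,325,140,156)).items(): print(n,(df[v0:v1,u0:u1]>120).sum())
print(env.sign_off())
E
```

```text
(np.float64(0.8527666166019451), np.float64(0.09910930037078904)) 0.020822827500147707 [3.65780179 1.56737034 7.05490006] 0.002068070629590926 34.4417
matblocks 0
jar 0
dabber 0
brush 0
the job is handed in; nothing more can be done
None
```

The job is handed in at about 34.5 s of the 72 s allowed. Three plain blocks stand upright in a row between the fence and the pad. The lever is four clicks round, and the gripper is still holding the handle.

**Row:** the depth reading puts the block tops at 45–46 mm, against 46 mm expected. The top view shows no gaps from fence to pad. I couldn't read the pad's spring directly. From the lever angle I estimate about 2 mm of compression, which is roughly 0.8–0.9 N and may fall just under the 1–4 N you gave.

**Clicks:** I felt four clear push-then-drop events, ending at 0.27, 0.45, 0.63 and 0.81 rad on my own scale. My scale reads about 0.025 rad low against the stated clicks. It stopped at 0.853, so the true angle is about 0.88; the lever arm in the top view also gives about 0.88. That is past the fourth click (0.84) and short of the fifth tooth's crest (about 0.95).

**Left alone:** the two remaining blocks, the jar, the dabber and the brush showed no change between side views before and after the lever swing. I checked them only by eye during the block moves before that.

**Small disagreements:** the handle's radius read 99.1 mm at the end instead of 100 mm. A steady upward force of 5–7 N stayed on the tool while holding the handle, rising to about 11 N as it went over the teeth. Both are well within limits.

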